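# Ready the side-light unit for reading fingerprints

### The job

Get the side-light unit ready for use: plug the lamp module with the rectangular foot fully home in the unit's socket, upright and with its lens facing the unit's front, and push the bar knob with the square bore fully down onto the square dimmer spindle. The socket block sits somewhere along its slot, so feel for the hole. Leave the spare lamp, the spare knob, the jar, its lid and the tin where they are.

Things in the scene. Friction and masses are not known exactly. Their poses are not given: they have to be found in the camera images.
- unit: Side-light unit: grey housing 150 (x) x 280 (y) x 50 mm high, fixed to the table. Origin: centre of its underside, z up; its front is its -x side (long side with dark vent lines), turned towards the robot within 0.3 rad. A slot in its top at unit y = +60 mm holds the socket block; the dimmer spindle stands at unit (0, -80 mm).
- slot_mid (a point): Middle of the slot (56 x 88 mm, long way along unit y), 54 mm above the table; axes as the unit. In the slot a grey block 54 x 68 mm, flat top at this height (4 mm proud), has in its middle the blind hole 31.5 (x) x 23.5 (y) x 26 mm deep, square-edged. The block is clamped: hole centre at x = 0 and anywhere within 10 mm either way along y of this point, not reported: find it by touch or eye.
- spindle_top (a point): Centre of the top of the steel dimmer spindle: upright 12.5 mm square shaft, 22 mm tall (last 3 mm taper 2 mm a side), on a fixed round collar 34 mm across whose top is 58 mm above the table; this point is at 80 mm. x and y axes square to the flats, turning with it. It turns stiffly (0.1 N m) about the vertical; starts up to 0.7 rad either way from square with the unit (stops at 0.8).
- lamp: Lamp module, standing: black finned block 40 (x) x 30 (y) x 42 mm over a steel rectangular foot (the plug) 30 x 22 mm, 20 mm long, last 3 mm tapering 2 mm a side. 62 mm tall, 0.1 to 0.21 kg. Origin: centre of the foot's underside, z up. Lens on its -x face. Grasp across the 30 mm width. Fully home the block rests on the socket block, the origin 34 mm above the table.
- lamp_lens (a point): Centre of the foot of the lamp module's round lens barrel (24 mm across, 8 mm long; it starts turned towards the robot within 0.5 rad), on the -x face of the lamp at (-20, 0, 42 mm) from the lamp's origin.
- knob: Dimmer knob: black bar 60 (x) x 30 (y) x 26 mm lying flat, 0.04 to 0.09 kg, with a square 14 mm bore right through its middle, square with its sides. Origin: centre of its underside, z up. Grasp across the 30 mm width. Fits the spindle in any of four quarter turns; fully home its underside rests on the collar, 58 mm above the table.
- spare_lamp: A spare lamp for another device: a black finned round body 38 mm across with a glass window on top, on a round foot 27 mm across, 62 mm tall; a bystander. Origin: centre of its underside.
- spare_knob: A spare knob for another device: a black round knob 44 mm across and 26 mm tall with a round 16 mm bore; a bystander. Origin: centre of its underside.
- jar: Closed amber powder jar, 60 mm across, 60 mm tall; a bystander. Origin: centre of its underside.
- lid: Black jar lid lying open side up, 64 mm across, 14 mm tall; a bystander. Origin: centre of its underside.
- tin: Round steel tin, 60 mm across, 45 mm tall; a bystander. Origin: centre of its underside.
Mind the look-alikes: they are no part of the job. Leave any yellow look-alike of the lamp alone. Leave any green look-alike of the knob alone.

How it is judged:
By the outcome, as a careful person would: the job done as asked, in the order asked, and still so for the second after the job is handed in, with the robot touching nothing.
It also fails if it takes over 67 s, if anything falls off the work surface, if the arm or the gripper's body presses on something with over 40 N, if the wrist force passes 120 N, or if a joint passes its speed limit or range.

### The arm

A 6-joint arm with a two-finger parallel gripper is mounted at the origin on the work surface. World frame = base frame: x ahead of the robot, y to its left, z up, the work surface at z = 0. Lengths are in m, angles in rad, forces in N, time in s.
With the tool pointing down it reaches from about 0.35 to 0.775 m from the base axis. Payload 7.3 kg.
Tool frame: the origin (TCP) lies midway between the tips of the shut fingers; the grasp point (between the pads) lies 19 mm behind it; z points along the fingers, y is the line along which they close (so a half turn about z gives the same grasp; the last joint's range is limited). The gripper opens to 92 mm and grips with 3 to 60 N. Pads are 19 mm wide; open, the fingers measure 130 mm over their backs; the gripper's body (75 mm by 190 mm) begins 47 mm behind the grasp point.
Start: joints at [1.169, 0.342, 1.524, -0, 1.275, -0.146], TCP at [0.133, 0.508, 0.19] pointing down, gripper open.
Joint ranges: [-2.53, 2.53], [-0.77, 2.02], [0.04, 2.7], [-1, 4.14], [0.28, 2.66], [-3.11, 3.11]. Speed limits (rad/s): [2.57, 2.57, 3.14, 3.14, 3.14, 3.14].

### API

Orientations are given as [roll, pitch, yaw] about the fixed x, y, z axes, in that order (R = Rz(yaw) Ry(pitch) Rx(roll)).
In Python, from cell import monitor, vision, workorder gives the robot as it stands.
- The arm moves only by the tool move_arm, never from a script. Its argument "rows" is a list of rows, each a list of 5 numbers: the shift along the world's x, y, z in mm, then the turn about the world's z in rad, then the closure, from -1 (fully open) to 1 (shut). A call has 1 to 12 rows; each row shifts and turns the commanded pose from where the row before left it; what a row does not reach is not made up. A row lasts 1/10 s, in which the tool goes at most 50 mm and 8.59 degrees, less where a joint would pass 70% of its speed; a pose out of reach is approached as far as the arm can. A call is refused whole if a number of a shift passes 50 or a number of a turn 0.15, either way. A call with a gripper value outside its range is refused whole. The fingers move at their own pace and stop on an object; "newtons" is the grip in N (left out, the last holds). Time passes only in rows, so rows that do not move let the fingers close. It gives the time, the measured TCP pose, the force, the opening and the grip force at its end, in the units of the state.
- monitor.observe(): the state, without advancing time (a new reading comes with each control period).
- vision.read_camera(name): name is "scene" or "top" or "wrist"; returns the picture (384x512x3 uint8, red, green, blue); there is no depth.
- vision.get_calibration(name): a dict with "K" (3x3 intrinsics, pixels), "T" (4x4, takes a point from camera to world coordinates); the wrist camera has in their place "mount" (4x4, takes a point from camera to tool coordinates, whose origin is the TCP and whose axes are the flange's). Camera axes: x right, y up, looking along -z (the intrinsics and any distortion apply to the point x, -y, -z); pixel columns grow to the right and rows downward; lengths in m; the calibration is good to about 2 mm. The wrist camera is an equidistant fisheye: a pixel r from the principal point sees the ray r / f radians off the axis. A picture is of the moment at which its call begins: read the wrist's pose just before it. get_calibration takes no time and is no camera call.
- workorder.hand_in(): hands the job in; it is judged then, once.
The state is a dict: "time": time; "qpos": joint angles; "qvel": joint speeds; "joint_efforts": joint torques, N m; "tool_pos": TCP position; "tool_rot": TCP orientation; "contact_force": force on the tool from outside, world axes, zero at the start; "torque": the same for the moment, N m; "opening": finger opening in m; "grip_force": force on a finger pad.
Only numpy, scipy, OpenCV 4.12 (cv2) and the standard library are available. Lean on these libraries where they do the work, as an engineer would, in place of code of your own. Each camera call takes 0.05 s, during which the arm holds its last target. There are 200 camera calls.

## Working session

There is one attempt and no reset: what is moved stays moved. The work goes in short steps, Python scripts to look and compute and a tool call to move; the robot and the scene stay as the last step left them, time stands still between calls to the robot, and variables do not carry over. Pictures are saved under pics/ and viewed, at most 10 in all, crops included, and the job is handed in when it is done.

Besides the shell and the picture viewer there is one more tool, called after "Emit:" as name(argument=value, ...), one argument or row to a line, values as JSON. move_arm: Moves the arm, as the interface text tells. Its arguments: {"type":"object","properties":{"rows":{"type":"array","items":{"type":"array","items":{"type":"number"}}},"newtons":{"type":"number"}},"required":["rows"]}

```bash
ls; mkdir -p pics; python3 - <<'E'
from cell import monitor, vision, workorder
import cv2,numpy as np
np.set_printoptions(precision=4,suppress=True)
s=monitor.observe(); print(s)
for n in("scene","top","wrist"):
    print(n,vision.get_calibration(n))
for n in("scene","top"):
    im=vision.read_camera(n); cv2.imwrite(f"pics/{n}0.png",im[:,:,::-1])
a=cv2.imread("pics/top0.png");cv2.imwrite("pics/top0b.png",cv2.resize(a,(800,600),interpolation=cv2.INTER_CUBIC))
a=cv2.imread("pics/scene0.png");cv2.imwrite("pics/scene0b.png",cv2.resize(a,(800,600),interpolation=cv2.INTER_CUBIC))
E
```

```text
pics
{'time': 0.0, 'qpos': array([ 1.169 ,  0.3427,  1.525 ,  0.    ,  1.2754, -0.146 ]), 'qvel': array([ 0.0004, -0.0019, -0.0007, -0.0002, -0.0016,  0.0005]), 'joint_efforts': array([  0.0009, -43.1234, -24.4223,   0.072 ,   0.0558,  -0.0001]), 'tool_pos': array([0.1326, 0.5075, 0.1894]), 'tool_rot': array([-3.1401, -0.0002,  2.8858]), 'contact_force': array([-0.0895, -0.7737,  0.4147]), 'torque': array([ 0.0046,  0.0569, -0.0118]), 'grip_force': 0.0, 'opening': 0.09196765853557787}
scene {'K': array([[440.0524,   0.    , 254.509 ],
       [  0.    , 440.0524, 192.6452],
       [  0.    ,   0.    ,   1.    ]]), 'T': array([[ 0.461 , -0.6533,  0.6006,  1.2183],
       [ 0.8872,  0.325 , -0.3274, -0.4128],
       [ 0.0186,  0.6838,  0.7294,  0.944 ],
       [ 0.    ,  0.    ,  0.    ,  1.    ]])}
top {'K': array([[388.5438,   0.    , 255.2082],
       [  0.    , 388.5438, 193.503 ],
       [  0.    ,   0.    ,   1.    ]]), 'T': array([[-0.0112,  0.9829, -0.1836,  0.3485],
       [-0.9999, -0.0121, -0.0034, -0.0216],
       [-0.0055,  0.1836,  0.983 ,  1.028 ],
       [ 0.    ,  0.    ,  0.    ,  1.    ]])}
wrist {'K': array([[297.3186,   0.    , 255.5633],
       [  0.    , 297.3186, 191.1378],
       [  0.    ,   0.    ,   1.    ]]), 'mount': array([[ 0.0004,  0.9513,  0.3081,  0.0841],
       [ 1.    , -0.0006,  0.0006, -0.    ],
       [ 0.0008,  0.3081, -0.9513, -0.1935],
       [ 0.    ,  0.    ,  0.    ,  1.    ]])}
```

View pics/top0b.png

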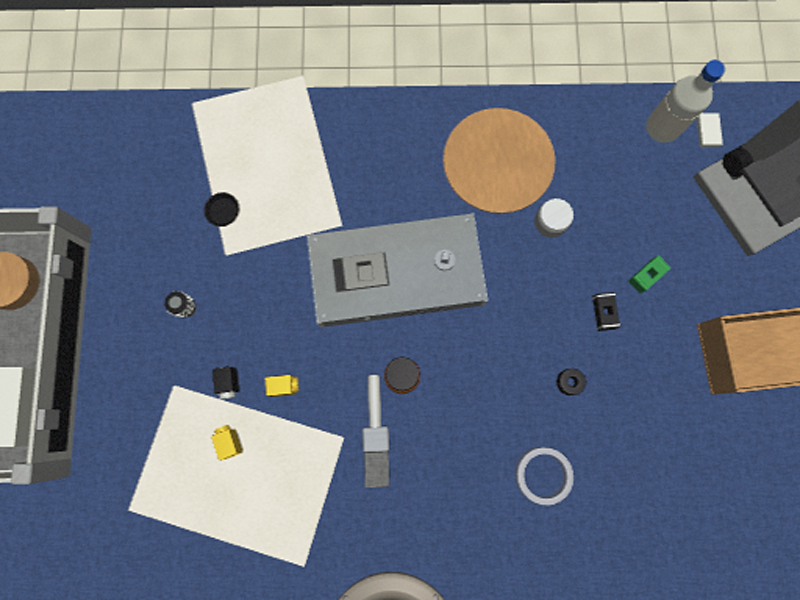

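View pics/scene0b.png

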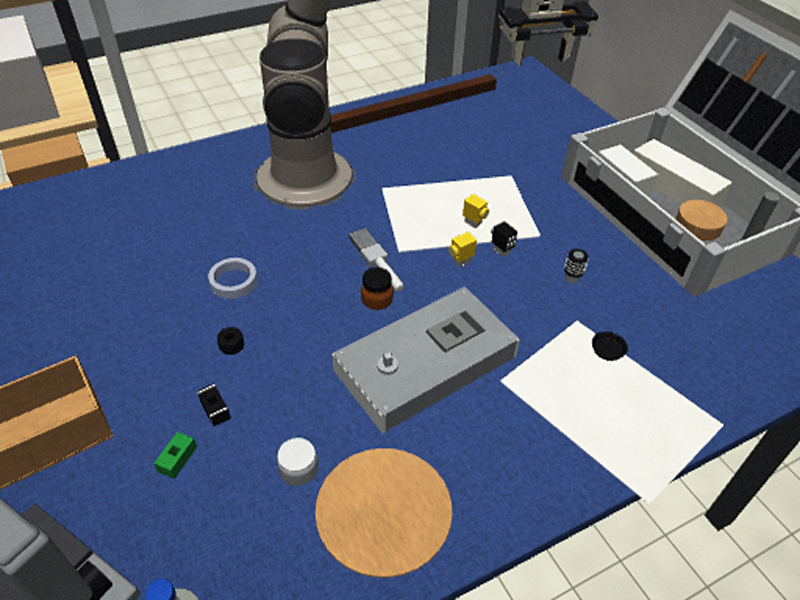

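The top view shows three black candidates at the left and right of the unit. The black rectangular lamp is at (226,382) with its lens pointing down, and two yellow look-alikes are at (281,385) and (226,442). The round spare lamp is at (179,303). The black bar knob is at (607,311), with the green look-alike at (650,273) and the round spare knob at (571,381). The unit spans roughly (310–487, 214–323), its socket block is at (362,270) and its spindle at (445,259).

```bash
cat > h.py <<'E'
from cell import monitor, vision, workorder
import cv2,numpy as np
from scipy.spatial.transform import Rotation as Ro
np.set_printoptions(precision=4,suppress=True)
def shot(n,f=None):
    s=monitor.observe(); im=vision.read_camera(n)[:,:,::-1].copy()
    if f: cv2.imwrite(f"pics/{f}.png",im)
    return s,im
def camT(n,s=None):
    c=vision.get_calibration(n)
    if n!="wrist": return c["K"],c["T"]
    T=np.eye(4);T[:3,:3]=Ro.from_euler("xyz",s["tool_rot"]).as_matrix();T[:3,3]=s["tool_pos"]
    return c["K"],T@c["mount"]
def px2w(n,uv,z,s=None):
    K,T=camT(n,s); uv=np.atleast_2d(uv).astype(float)
    d=np.c_[(uv[:,0]-K[0,2])/K[0,0],-(uv[:,1]-K[1,2])/K[1,1],-np.ones(len(uv))]
    if n=="wrist":
        r=np.hypot(d[:,0],d[:,1]); k=np.where(r>1e-9,np.sin(r)/np.maximum(r,1e-9),1)
        d=np.c_[d[:,0]*k,d[:,1]*k,-np.cos(r)]
    w=d@T[:3,:3].T
    z=np.broadcast_to(z,len(uv))
    return T[:3,3]+w*((z-T[2,3])/w[:,2])[:,None]
def w2px(n,P,s=None):
    K,T=camT(n,s); p=(np.atleast_2d(P)-T[:3,3])@T[:3,:3]
    x,y,z=p[:,0],-p[:,1],-p[:,2]
    if n=="wrist":
        r=np.hypot(x,y);th=np.arctan2(r,z);k=np.where(r>1e-9,th/np.maximum(r,1e-9),1/z);x,y=x*k,y*k
    else: x,y=x/z,y/z
    return np.c_[K[0,0]*x+K[0,2],K[1,1]*y+K[1,2]]
E
python3 - <<'E'
from h import *
S=.64
def t(u,v,z): return px2w("top",[(u*S,v*S)],z)[0]
for n,u,v,z in [("lamp",226,380,.055),("knob",607,311,.026),("sparelamp",179,303,.06),("spkn",571,381,.026),("jar",403,375,.06),("tin",556,215,.045),("lid",221,208,.014),("y1",281,385,.05),("block",362,270,.054),("hole",365,270,.054),("spindle",445,257,.08),("u1",309,236,.05),("u2",473,214,.05),("u3",487,298,.05),("u4",318,323,.05),("case",85,230,.15)]:
    print(n,t(u,v,z))
print(w2px("top",[[.133,.508,.19]])/S, w2px("scene",[[.133,.508,.19]])/S)
a=cv2.imread("pics/top0.png")
c=[cv2.resize(a[y:y+h,x:x+w],(400,300),interpolation=cv2.INTER_CUBIC) for x,y,w,h in [(120,225,60,45),(362,165,80,60),(195,130,120,90),(215,150,56,42)]]
cv2.imwrite("pics/c1.png",np.vstack([np.hstack(c[:2]),np.hstack(c[2:])]))
E
```

```text
lamp [0.4077 0.2587 0.055 ]
knob [ 0.5167 -0.366   0.026 ]
sparelamp [0.5327 0.3388 0.06  ]
spkn [ 0.4013 -0.2986  0.026 ]
jar [ 0.412  -0.0237  0.06  ]
tin [ 0.6791 -0.2857  0.045 ]
lid [0.71   0.2915 0.014 ]
y1 [0.399  0.1716 0.05  ]
block [0.5855 0.0417 0.054 ]
hole [0.5854 0.0368 0.054 ]
spindle [ 0.599  -0.0937  0.08  ]
u1 [0.6461 0.1308 0.05  ]
u2 [ 0.681  -0.1449  0.05  ]
u3 [ 0.5367 -0.163   0.05  ]
u4 [0.4986 0.1137 0.05  ]
case [0.6294 0.4537 0.15  ]
[[ -4.8493 589.7651]] [[536.0672  75.6472]]
```

View pics/c1.png

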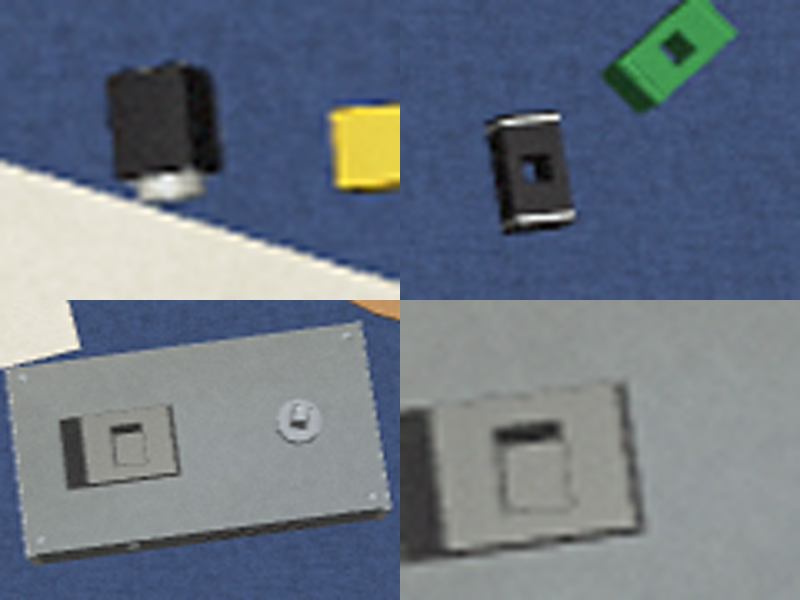

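Confirmed: the lamp is the black rectangular block with the lens at the bottom (top-left crop), and the knob is the black bar with the square bore (top-right). I'll move over the lamp for a closer look.

Emit:
move_arm(
  rows=[
    [15,-45,0,0.05,-1],
    [15,-45,0,0.05,-1],
    [15,-45,0,0.05,-1],
    [46,-23,0,0.04,-1],
    [46,-23,0,0.04,-1],
    [46,-23,-20,0.04,-1],
    [46,-23,-20,0.04,-1],
    [46,-22,-20,0.03,-1],
    [0,0,0,0,-1],
    [0,0,0,0,-1],
  ],
)

```text
time: 1.1
tool_pos: [0.3926, 0.2656, 0.1347]
tool_rot: [-3.141, -0.002, -3.06]
contact_force: [-0.4, -0.1, -0.6]
opening: 0.0916
grip_force: 0.0
```

```bash
python3 - <<'E'
from h import *
s,im=shot("wrist","w1"); print(s["tool_pos"],s["tool_rot"],s["time"])
uv=w2px("wrist",[[.408,.259,.062],[.408,.259,0]],s);print(uv)
cv2.imwrite("pics/w1b.png",cv2.resize(im,(800,600),interpolation=cv2.INTER_CUBIC))
E
```

```text
[0.3926 0.2656 0.1347] [-3.1411 -0.0024 -3.0601] 1.1
[[247.5492 203.9976]
 [248.9909 185.3615]]
```

View pics/w1b.png

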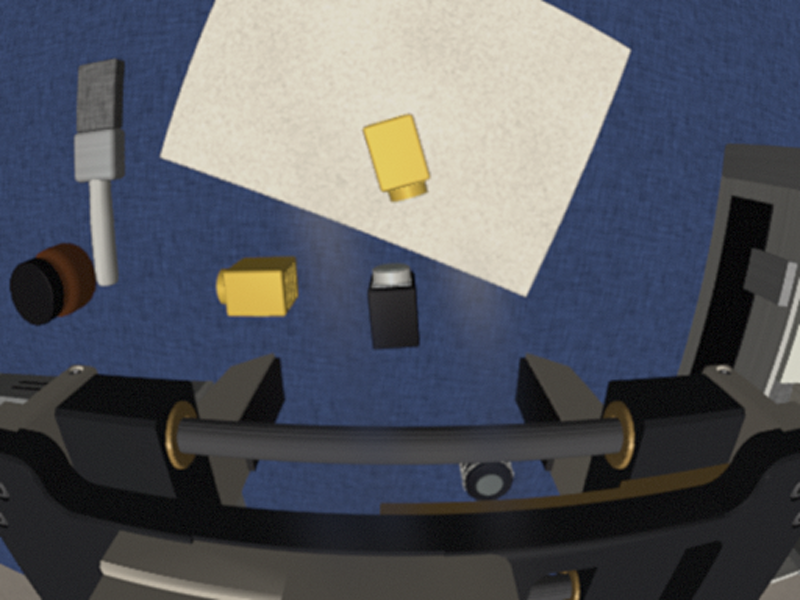

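The wrist view shows the lamp's black top at about (370–419, 288–348) with its lens upward, towards the robot. The yellow ones are at (258,287) and (397,155). I'll measure it by segmentation.

```bash
python3 - <<'E'
from h import *
s=monitor.observe(); im=cv2.imread("pics/w1.png")
hsv=im.max(2)
x0,y0=225,165
m=(im[y0:230,x0:280].max(2)<50).astype(np.uint8)
n,l,st,c=cv2.connectedComponentsWithStats(m); i=1+st[1:,4].argmax(); print(st[i])
pts=np.argwhere(l==i)[:,::-1]+[x0,y0]
for v in range(st[i][1]+y0,st[i][1]+y0+st[i][3],4):
    r=pts[pts[:,1]==v,0]; print(v,r.min(),r.max(), end='; ')
u=np.array([(370,288),(413,288),(419,347),(373,348)])*.64
w=px2w("wrist",u,.062,s); print(w,w.mean(0))
# world hull at z=.062
P=px2w("wrist",pts,.062,s)[:,:2]; 
print(cv2.minAreaRect((P*1000).astype(np.float32)))
cv2.imwrite("pics/c2.png",cv2.resize(im[y0-10:240,x0-10:290],None,fx=8,fy=8,interpolation=cv2.INTER_CUBIC))
E
```

```text
[  11    9   32   49 1101]
174 263 263; 178 264 264; 182 263 265; 186 236 265; 190 236 266; 194 236 266; 198 237 266; 202 237 266; 206 238 266; 210 238 267; 214 239 267; 218 239 267; 222 240 250; [[0.389  0.2482 0.062 ]
 [0.3868 0.2739 0.062 ]
 [0.4249 0.2813 0.062 ]
 [0.4281 0.2526 0.062 ]] [0.4072 0.264  0.062 ]
((402.3584899902344, 263.1253662109375), (47.499778747558594, 28.575159072875977), 8.686029434204102)
```

View pics/c2.png

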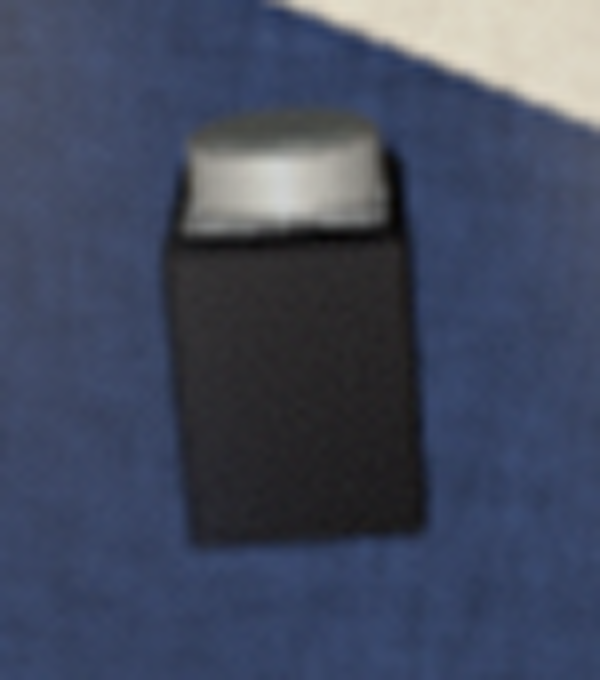

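The crop shows the lamp's top face corners at (168,245), (405,238), (425,530) and (190,545).

```bash
python3 - <<'E'
from h import *
s=monitor.observe()
u=(np.array([(168,245),(405,238),(425,530),(190,545)])+.5)/8-.5+[215,155]
w=px2w("wrist",u,.062,s)[:,:2]; c=w.mean(0)
ax=(w[2]+w[3]-w[0]-w[1])/2; ay=(w[1]+w[2]-w[0]-w[3])/2
yaw=(np.arctan2(ax[1],ax[0])+np.arctan2(-ay[0],ay[1]))/2
print(w,c,np.linalg.norm(ax),np.linalg.norm(ay),np.arctan2(ax[1],ax[0]),np.arctan2(-ay[0],ay[1]))
t=s["tool_rot"][2]; print("d",(c-s["tool_pos"][:2])*1000,"turn",(yaw+np.pi-t+np.pi/2)%np.pi-np.pi/2)
E
```

```text
[[0.3899 0.2471]
 [0.3868 0.2748]
 [0.4236 0.2807]
 [0.4281 0.2522]] [0.4071 0.2637] 0.03787728170607282 0.028326717898549198 0.14550739468673013 0.13470008922315688
d [15.0452 -2.6271] turn 0.05688664581685998
```

Emit:
move_arm(
  rows=[
    [15,-3,-25,0.057,-0.25],
    [0,0,-20,0,-0.25],
    [0,0,0,0,-0.25],
    [0,0,0,0,-0.25],
  ],
)

```text
time: 1.55
tool_pos: [0.4068, 0.2642, 0.0914]
tool_rot: [3.141, 0.0, -2.999]
contact_force: [0.5, 0.0, 1.8]
opening: 0.0645
grip_force: 0.0
```

Emit:
move_arm(
  rows=[
    [0,0,-35,0,-0.25],
    [0,0,-30,0,-0.25],
    [0,0,0,0,-0.25],
    [0,0,0,0,0.5],
    [0,0,0,0,1],
    [0,0,0,0,1],
    [0,0,0,0,1],
    [0,0,0,0,1],
  ],
  newtons=30,
)

```text
time: 2.35
tool_pos: [0.408, 0.2636, 0.0263]
tool_rot: [3.141, 0.001, -3.0]
contact_force: [-0.3, 0.8, 0.0]
opening: 0.0221
grip_force: 0.0
```

```bash
python3 - <<'E'
from h import *
s,im=shot("wrist","w3"); print(s["opening"],s["grip_force"],s["tool_pos"])
print(w2px("wrist",[[.4071,.2637,.062],[.4071,.2637,.0],s["tool_pos"]],s))
cv2.imwrite("pics/w3b.png",cv2.resize(im[150:350,140:400],(780,600),interpolation=cv2.INTER_CUBIC))
E
```

```text
0.022107610192379633 0.0 [0.408  0.2636 0.0263]
[[256.0441 242.5089]
 [255.9468 205.7117]
 [255.7014 219.971 ]]
```

View pics/w3b.png

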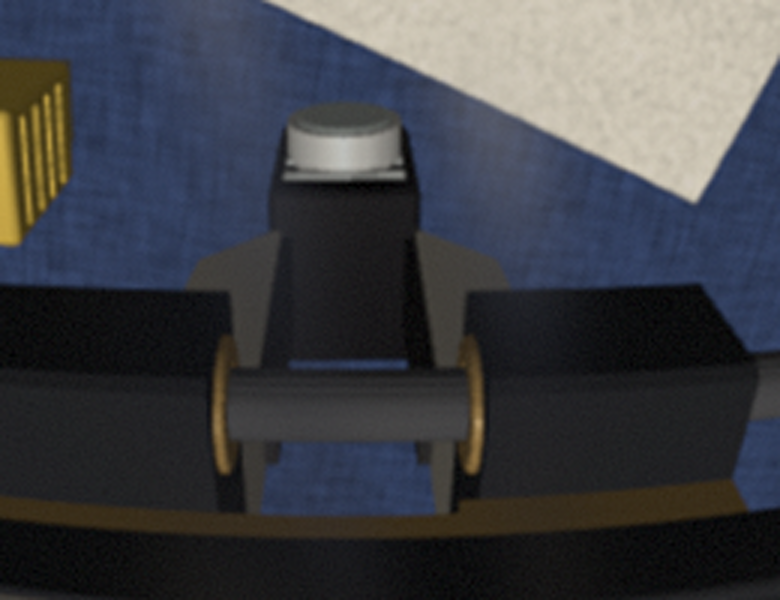

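The fingers flank the black block (275–418 in the crop), but the grip reading is still 0. I'll give them time and check again.

Emit:
move_arm(
  rows=[
    [0,0,0,0,1],
    [0,0,0,0,1],
    [0,0,0,0,1],
  ],
  newtons=30,
)

```text
time: 2.7
tool_pos: [0.4078, 0.2635, 0.0259]
tool_rot: [3.142, 0.0, -3.0]
contact_force: [-0.3, -1.0, 4.0]
opening: 0.0009
grip_force: 2.0
```

```bash
python3 - <<'E'
from h import *
s,im=shot("wrist","w4"); print(s["opening"],s["grip_force"],s["tool_pos"],s["contact_force"])
cv2.imwrite("pics/w4b.png",cv2.resize(im[100:350,100:420],(768,600),interpolation=cv2.INTER_CUBIC))
E
```

```text
0.0008550456812400184 2.002814909792505 [0.4078 0.2635 0.0259] [-0.3089 -1.0422  3.9801]
```

View pics/w4b.png

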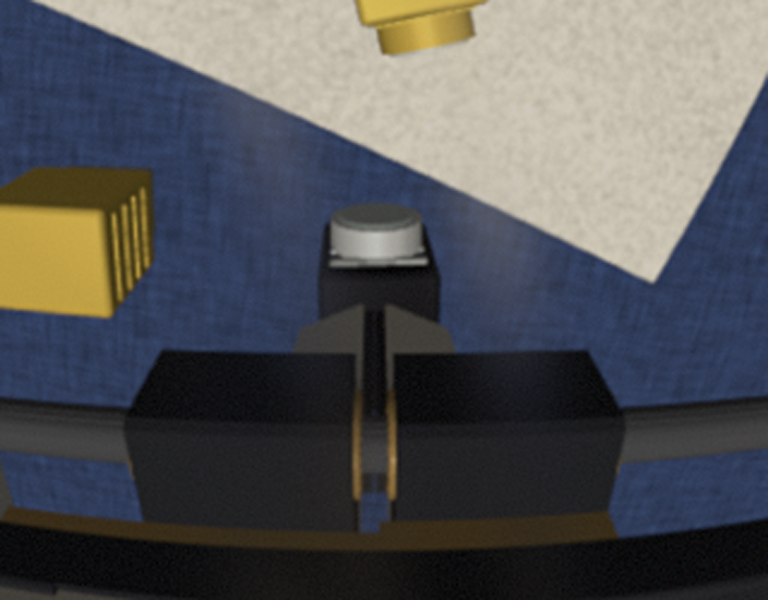

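```bash
python3 - <<'E'
from h import *
s=monitor.observe()
c=np.array([.4071,.2637]);R=np.array([[np.cos(.14),-np.sin(.14)],[np.sin(.14),np.cos(.14)]])
for z in(.062,.05,.02):
    P=[np.r_[c+R@np.array(q),z] for q in[(-.02,-.015),(-.02,.015),(.02,.015),(.02,-.015)]]
    print(z,w2px("wrist",P,s).round(1).tolist())
R=Ro.from_euler("xyz",s["tool_rot"]).as_matrix()
for b in(0,-.019,-.04): print(w2px("wrist",[s["tool_pos"]+R@np.array([x,y,b]) for x in(0,.0095,) for y in (0,.011,.015)],s).round(1).tolist())
print(px2w("wrist",[(231.5,211.7),(279,211.7),(233,269),(277,269)],.062,s))
print(s["joint_efforts"],s["qpos"])
# measure from scene too
s,im=shot("scene","s2");cv2.imwrite("pics/s2b.png",cv2.resize(im[90:220,220:400],None,fx=4,fy=4,interpolation=cv2.INTER_CUBIC))
E
```

```text
0.062 [[230.1, 211.9], [282.6, 211.9], [280.1, 270.8], [232.3, 270.7]]
0.05 [[231.7, 204.5], [281.0, 204.6], [278.8, 260.9], [233.5, 260.9]]
0.02 [[235.0, 189.6], [277.5, 189.6], [276.1, 240.3], [236.2, 240.2]]
[[255.7, 220.0], [271.2, 220.0], [276.8, 219.9], [255.7, 207.5], [271.5, 207.5], [277.2, 207.5]]
[[255.7, 231.6], [272.6, 231.6], [278.7, 231.5], [255.7, 218.2], [272.9, 218.2], [279.2, 218.1]]
[[255.7, 247.1], [274.5, 247.0], [281.3, 247.0], [255.7, 232.6], [274.9, 232.5], [281.9, 232.5]]
[[0.3892 0.2468 0.062 ]
 [0.3853 0.2737 0.062 ]
 [0.4276 0.2519 0.062 ]
 [0.4237 0.2792 0.062 ]]
[  0.2699 -40.893  -16.6257   0.1496  -0.1436  -0.0003] [ 0.4155  0.4769  1.8408 -0.0001  0.8234 -1.2964]
```

View pics/s2b.png

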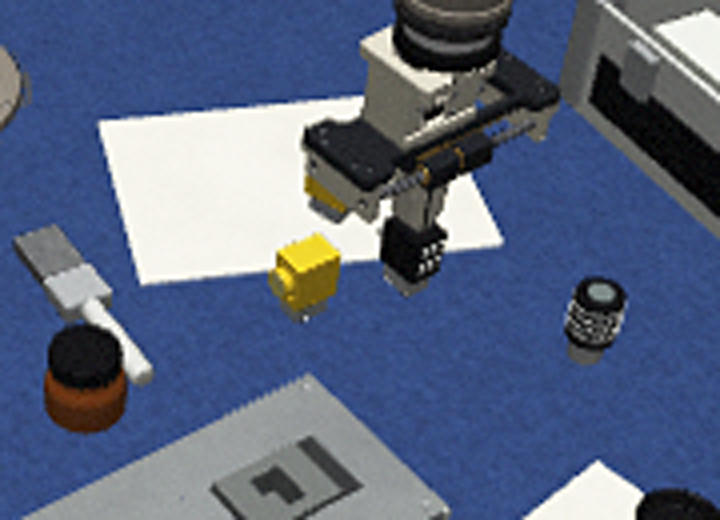

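The picture shows the lamp still standing unmoved, with the shut fingers on top of it. So the real fingertips end well above the reported TCP, and I'll feel for the offset.

Emit:
move_arm(
  rows=[
    [0,0,12,0,1],
    [0,0,0,0,1],
    [0,0,0,0,1],
  ],
)

```text
time: 3.1
tool_pos: [0.4076, 0.2635, 0.0374]
tool_rot: [3.141, 0.0, -3.0]
contact_force: [0.8, -0.8, -0.2]
opening: 0.0004
grip_force: 0.0
```

Emit:
move_arm(
  rows=[
    [0,0,-4,0,1],
    [0,0,-4,0,1],
    [0,0,0,0,1],
  ],
)

```text
time: 3.4
tool_pos: [0.4069, 0.2631, 0.0286]
tool_rot: [-3.141, -0.002, -3.0]
contact_force: [-0.8, 0.1, 0.4]
opening: 0.0006
grip_force: 0.0
```

Emit:
move_arm(
  rows=[
    [0,0,-3,0,1],
    [0,0,0,0,1],
  ],
)

```text
time: 3.6
tool_pos: [0.4073, 0.2633, 0.0262]
tool_rot: [-3.141, -0.001, -3.0]
contact_force: [0.1, 0.8, -0.1]
opening: 0.0002
grip_force: 0.0
```

Emit:
move_arm(
  rows=[
    [0,0,-2,0,1],
    [0,0,0,0,1],
  ],
)

```text
time: 3.8
tool_pos: [0.4082, 0.2638, 0.0257]
tool_rot: [3.141, 0.002, -3.0]
contact_force: [-2.1, 0.1, 9.6]
opening: 0.0005
grip_force: 4.8
```

Contact is at reported z ≈ 26 mm on a 62 mm tall lamp, so the real tips are about 36 mm higher than reported. I'll lift, open, and descend about 30 mm past the lamp's top while watching the force.

Emit:
move_arm(
  rows=[
    [0,0,12,0,-0.25],
    [0,0,0,0,-0.25],
    [0,0,0,0,-0.25],
    [0,0,0,0,-0.25],
    [0,0,0,0,-0.25],
    [0,0,0,0,-0.25],
  ],
)

```text
time: 4.4
tool_pos: [0.4074, 0.2634, 0.0363]
tool_rot: [-3.142, -0.001, -3.0]
contact_force: [0.4, 0.5, -0.5]
opening: 0.0436
grip_force: 0.0
```

Emit:
move_arm(
  rows=[
    [0,0,-12,0,-0.25],
    [0,0,-12,0,-0.25],
    [0,0,-6,0,-0.25],
    [0,0,0,0,-0.25],
  ],
)

```text
time: 4.8
tool_pos: [0.407, 0.2632, 0.0059]
tool_rot: [-3.141, -0.002, -3.0]
contact_force: [0.3, -0.3, -0.4]
opening: 0.0572
grip_force: 0.0
```

Emit:
move_arm(
  rows=[
    [0,0,-6,0,-0.25],
    [0,0,-4,0,-0.25],
    [0,0,0,0,-0.25],
  ],
)

```text
time: 5.1
tool_pos: [0.4074, 0.2634, -0.0037]
tool_rot: [-3.141, -0.001, -3.0]
contact_force: [0.4, -0.5, 0.3]
opening: 0.0576
grip_force: 0.0
```

Emit:
move_arm(
  rows=[
    [0,0,0,0,1],
    [0,0,0,0,1],
    [0,0,0,0,1],
    [0,0,0,0,1],
    [0,0,0,0,1],
    [0,0,0,0,1],
    [0,0,0,0,1],
  ],
  newtons=35,
)

```text
time: 5.8
tool_pos: [0.4078, 0.2635, -0.0032]
tool_rot: [3.141, 0.0, -3.0]
contact_force: [-0.1, -0.3, 1.8]
opening: 0.0298
grip_force: 35.0
```

The lamp is gripped at 29.8 mm and 35 N. I'll lift it and go over the unit's far side so the wrist camera sees the slot and spindle.

Emit:
move_arm(
  rows=[
    [0,0,30,0,1],
    [0,0,45,0,1],
    [0,0,45,0,1],
    [36,-40,6,0,1],
    [36,-40,6,0,1],
    [36,-40,6,0,1],
    [36,-40,6,0,1],
    [36,-40,6,0,1],
    [36,-40,6,0,1],
    [36,-40,6,0,1],
    [0,0,0,0,1],
    [0,0,0,0,1],
  ],
)

```text
time: 7.0
tool_pos: [0.64, 0.0041, 0.1541]
tool_rot: [3.141, -0.002, -3.002]
contact_force: [-0.3, 1.5, -1.7]
opening: 0.03
grip_force: 35.0
```

```bash
python3 - <<'E'
from h import *
s,im=shot("wrist","w5"); print(s["tool_pos"],s["tool_rot"],s["time"],s["opening"],s["contact_force"])
import json; json.dump([list(s["tool_pos"]),list(s["tool_rot"])],open("w5.json","w"))
cv2.imwrite("pics/w5b.png",cv2.resize(im,(800,600),interpolation=cv2.INTER_CUBIC))
print(w2px("wrist",[[.585,.037,.054],[.601,-.095,.08]],s))
E
```

```text
[0.64   0.0041 0.1541] [ 3.1406 -0.0022 -3.0025] 7.0 0.029967708927614866 [-0.2776  1.5345 -1.7176]
[[296.105  133.1647]
 [156.5328 135.482 ]]
```

View pics/w5b.png

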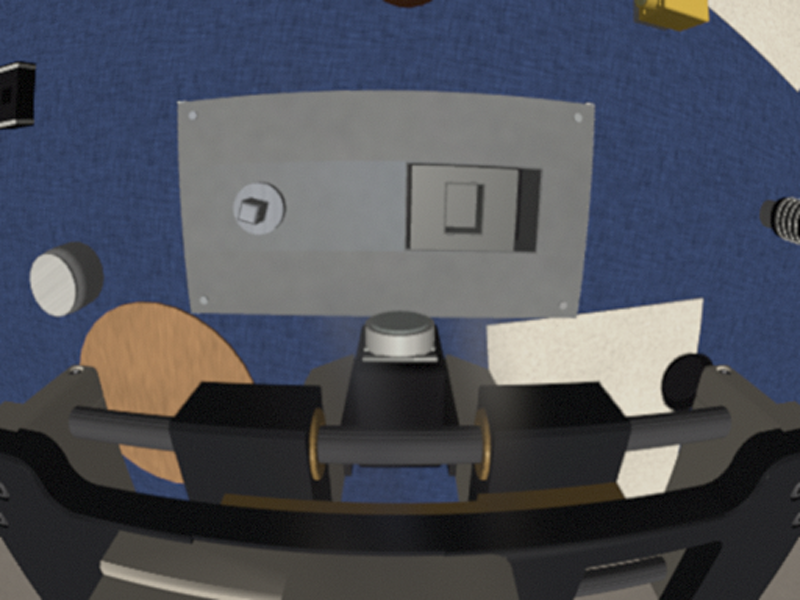

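The wrist view shows the unit's top corners at (178,102), (594,104), (577,315) and (190,313). The hole is around (445–483, 182–233), the spindle is on its collar at (256,209), and the lamp is held with its lens towards the robot at (400,335).

```bash
python3 - <<'E'
from h import *
import json
p=json.load(open("w5.json"));s=dict(tool_pos=np.array(p[0]),tool_rot=np.array(p[1]))
im=cv2.imread("pics/w5.png");g=im.mean(2)
u=(np.array([(178,102),(594,104),(577,315),(190,313)])+.5)*.64-.5
w=px2w("wrist",u,.05,s)[:,:2];print(w,w.mean(0))
ay=(w[1]+w[2]-w[0]-w[3])/2;ax=(w[2]+w[3]-w[0]-w[1])/2
print(np.linalg.norm(ax),np.linalg.norm(ay),np.arctan2(ax[1],ax[0]),np.arctan2(-ay[0],ay[1]))
print("cols 255..350 rows 122-140");print(g[122:140:6,255:350].round().astype(int))
print("rows 98..166, cols 292,297");print(g[98:166,[270,290,296,302]].T.round().astype(int))
print("spindle");
for r in range(117,152): print(r,' '.join('%3d'%x for x in g[r,146:186]))
E
```

```text
[[ 0.5343 -0.1619]
 [ 0.4994  0.1145]
 [ 0.6461  0.1333]
 [ 0.6838 -0.1445]] [ 0.5909 -0.0147]
0.14920953304515558 0.2794359435664489 0.12168729928929148 0.1301023316727607
cols 255..350 rows 122-140
[[134 135 135 137 121  86  56  59 101 139 142 141 138 139 139 139 138 137
  137 138 137 137 137 135 137 135 134 136 132 124 113 124 133 134 132 131
  133 132 133 131 130 129 131 130 129 129 127 130 128 116  81  53  49  59
   85 114 125 127 125 124 125 123 124 122 123 123 122 121 122 121 122 120
  120 120 122 113  60  32  37  46  50  51  51  49  50  51  49  52  45  57
   86 110 122 124 123]
 [137 138 138 136 116  77  54  58 100 137 141 139 140 138 138 138 137 138
  137 136 135 135 136 136 134 134 133 136 131 119 112 126 133 132 132 132
  131 132 132 129 131 130 128 130 129 128 128 128 129 115  71  48  51  66
   95 116 123 125 124 123 124 124 122 124 124 123 121 121 118 122 120 120
  121 121 117  87  48  33  41  50  52  51  50  49  50  52  48  48  48  62
   96 116 124 124 125]
 [137 136 138 137 117  76  50  65 113 138 140 138 137 137 137 138 135 135
  136 135 134 135 134 135 134 132 132 13
[... 6479 characters left out ...]
 135 131 130 132 132 132 132 131 131 131 131
148 129 130 128 130 130 131 129 129 129 128 129 134 143 149 151 155 160 163 162 163 162 161 158 154 157 155 149 139 132 131 131 132 131 132 132 132 132 132 133 131
149 130 130 131 129 129 128 130 128 129 129 129 128 132 137 140 145 148 155 155 156 156 152 150 145 142 137 134 129 129 131 132 131 130 131 132 134 131 131 132 132
150 128 128 131 130 130 130 129 131 129 129 129 129 129 128 131 133 133 139 138 140 139 137 133 133 131 129 130 130 130 130 129 129 130 129 132 132 133 133 133 131
151 129 129 130 131 130 129 130 127 129 129 129 128 129 129 128 130 130 129 130 130 129 129 129 130 129 130 130 128 130 131 130 130 131 130 130 132 131 133 132 131
```

```bash
cat > sp.py <<'E'
from h import *
import json
from scipy.optimize import minimize
p=json.load(open("w5.json"));s=dict(tool_pos=np.array(p[0]),tool_rot=np.array(p[1]))
g=cv2.imread("pics/w5.png").mean(2)
hc=np.array([[284.4,132.7],[308.8,132.7],[296.6,116.4],[296.6,149],[296.6,132.7]])
w=px2w("wrist",hc,.054,s);print("hole",w,np.linalg.norm(w[1]-w[0]),np.linalg.norm(w[3]-w[2]))
u=np.array([.591,-.0147]);a=.127;R=lambda a:np.array([[np.cos(a),-np.sin(a)],[np.sin(a),np.cos(a)]])
print("hole in unit",R(a).T@(w[4,:2]-u)*1000,"sp nominal",u+R(a)@[0,-.08],"slotmid",u+R(a)@[0,.06])
x0,y0,x1,y1=150,124,175,145;S=8
I=g[y0:y1,x0:x1]
def lab(x,y,t):
    L=np.zeros(((y1-y0)*S,(x1-x0)*S),np.uint8)
    sq=np.array([(-1,-1),(1,-1),(1,1),(-1,1)])
    P=[w2px("wrist",np.c_[(R(t)@(sq*h).T).T+[x,y],np.full(4,z)],s) for h,z in((.00625,.058),(.00625,.077),(.00425,.080))]
    P=[np.round(((q-[x0,y0]+.5)*S-.5)).astype(np.int32) for q in P]
    fs=[]
    for k,(A,B) in enumerate(((P[0],P[1]),(P[1],P[2]))):
        for i in range(4):
            q=np.array([A[i],A[(i+1)%4],B[(i+1)%4],B[i]]); fs.append((1+4*k+i,q))
    area=lambda q:np.sum(q[:,0]*np.roll(q[:,1],-1)-np.roll(q[:,0],-1)*q[:,1])
    top=area(P[2])
    for i,q in fs:
        if area(q)*top>0: cv2.fillPoly(L,[q],i)
    cv2.fillPoly(L,[P[2]],9); return L
def cost(v):
    L=lab(v[0],v[1],v[2]); A=[]
    for i in np.unique(L): A.append(cv2.resize((L==i).astype(np.float32),(x1-x0,y1-y0),interpolation=cv2.INTER_AREA))
    A=np.array([cv2.GaussianBlur(a,(0,0),.6).ravel() for a in A]).T
    c,*_=np.linalg.lstsq(A,I.ravel(),rcond=None); return np.sqrt(np.mean((A@c-I.ravel())**2))
n=u+R(a)@[0,-.08]; res=[]
for t in np.arange(-.7,.71,.1):
    r=minimize(lambda v:cost(v/1000*[1,1,1]+np.r_[n,0]) ,np.r_[0,0,(a+t)*1000],method="Nelder-Mead",options=dict(initial_simplex=np.r_[0,0,(a+t)*1000]+np.array([[0,0,0],[2,0,0],[0,2,0],[0,0,60]]),maxiter=120))
    res.append((r.fun,*(r.x[:2]/1000+n),r.x[2]/1000))
for r in sorted(res)[:4]: print(np.array(r), "rel unit",r[3]-a)
E
python3 sp.py
```

```text
hole [[0.5863 0.0253 0.054 ]
 [0.5825 0.0496 0.054 ]
 [0.5683 0.0348 0.054 ]
 [0.6008 0.0402 0.054 ]
 [0.5845 0.0374 0.054 ]] 0.024571623207333488 0.032869059072263195
hole in unit [ 0.1137 52.5241] sp nominal [ 0.6011 -0.0941] slotmid [0.5834 0.0448]Traceback (most recent call last):
  File "sp.py", line 33, in <module>
    r=minimize(lambda v:cost(v/1000*[1,1,1]+np.r_[n,0]) ,np.r_[0,0,(a+t)*1000],method="Nelder-Mead",options=dict(initial_simplex=np.r_[0,0,(a+t)*1000]+np.array([[0,0,0],[2,0,0],[0,2,0],[0,0,60]]),maxiter=120))
    res = _minimize_neldermead(fun, x0, args, callback, bounds=bounds,
                               **options)
    fxe = func(xe)
    fx = function(np.copy(x), *(wrapper_args + args))
  File "sp.py", line 33, in <lambda>
    r=minimize(lambda v:cost(v/1000*[1,1,1]+np.r_[n,0]) ,np.r_[0,0,(a+t)*1000],method="Nelder-Mead",options=dict(initial_simplex=np.r_[0,0,(a+t)*1000]+np.array([[0,0,0],[2,0,0],[0,2,0],[0,0,60]]),maxiter=120))
                        ~~~~^^^^^^^^^^^^^^^^^^^^^^^^^^^
  File "sp.py", line 27, in cost
    L=lab(v[0],v[1],v[2]); A=[]
  File "sp.py", line 15, in lab
    P=[w2px("wrist",np.c_[(R(t)@(sq*h).T).T+[x,y],np.full(4,z)],s) for h,z in((.00625,.058),(.00625,.077),(.00425,.080))]
       ~~~~^^^^^^^^^^^^^^^^^^^^^^^^^^^^^^^^^^^^^^^^^^^^^^^^^^^^^^^
  File "h.py", line 24, in w2px
    K,T=camT(n,s); p=(np.atleast_2d(P)-T[:3,3])@T[:3,:3]
        ~~~~^^^^^
  File "h.py", line 10, in camT
    c=vision.get_calibration(n)
ValueError: time passes only in moves, steps and waits
```

```bash
sed -i 's/^def camT/import functools\n@functools.cache\ndef cal(n): return vision.get_calibration(n)\ndef camT/; s/c=vision.get_calibration(n)/c=cal(n)/' h.py; sed -i 's/return vision.get_calibration(n)$/return vision.get_calibration(n)/' h.py; sed -n 8,16p h.py; python3 sp.py | tail -4
```

```text
return s,im
import functools
@functools.cache
def cal(n): return vision.get_calibration(n)
def camT(n,s=None):
    c=cal(n)
    if n!="wrist": return c["K"],c["T"]
    T=np.eye(4);T[:3,:3]=Ro.from_euler("xyz",s["tool_rot"]).as_matrix();T[:3,3]=s["tool_pos"]
    return c["K"],T@c["mount"]
[ 7.9393  0.6017 -0.0942 -0.1372] rel unit -0.26419851984431175
[ 7.9763  0.6016 -0.0942 -0.1435] rel unit -0.2705099678703912
[ 7.9966  0.6016 -0.0942 -0.1513] rel unit -0.2783405535148953
[ 8.0255  0.6016 -0.0943 -0.147 ] rel unit -0.27404580475310286
```

The hole is at world (0.5845, 0.0374) (unit y = +52.5). The spindle is at (0.6016, −0.0942) and about −0.145 rad in world yaw. I'll bring the lamp over the hole.

Emit:
move_arm(
  rows=[
    [-28,17,-20,-0.012,1],
    [-27,16,-30,0,1],
    [0,0,-25,0,1],
    [0,0,-15,0,1],
    [0,0,0,0,1],
    [0,0,0,0,1],
  ],
)

```text
time: 7.65
tool_pos: [0.5849, 0.039, 0.066]
tool_rot: [3.141, -0.0, -3.011]
contact_force: [-0.3, -0.0, -0.9]
opening: 0.0297
grip_force: 35.0
```

Emit:
move_arm(
  rows=[
    [0.3,-1.8,-4,-0.004,1],
    [0,0,-4,0,1],
    [0,0,-3,0,1],
    [0,0,0,0,1],
  ],
)

```text
time: 8.05
tool_pos: [0.5853, 0.036, 0.054]
tool_rot: [3.141, -0.001, -3.017]
contact_force: [0.7, 1.0, -1.4]
opening: 0.03
grip_force: 35.0
```

Emit:
move_arm(
  rows=[
    [0,0,-3,0,1],
    [0,0,-3,0,1],
    [0,0,0,0,1],
  ],
)

```text
time: 8.35
tool_pos: [0.5858, 0.0368, 0.0484]
tool_rot: [3.14, 0.001, -3.017]
contact_force: [-0.3, 3.7, -0.6]
opening: 0.0297
grip_force: 35.0
```

Emit:
move_arm(
  rows=[
    [0,0.5,-3,0,1],
    [0,0,-3,0,1],
    [0,0,0,0,1],
  ],
)

```text
time: 8.65
tool_pos: [0.5854, 0.0373, 0.0433]
tool_rot: [3.141, 0.001, -3.016]
contact_force: [-0.0, 2.9, -0.2]
opening: 0.0297
grip_force: 35.0
```

Inside the hole. I'll continue down.

Emit:
move_arm(
  rows=[
    [0,0.3,-4,0,1],
    [0,0,-4,0,1],
    [0,0,0,0,1],
  ],
)

```text
time: 8.95
tool_pos: [0.5851, 0.0373, 0.0332]
tool_rot: [3.141, -0.001, -3.016]
contact_force: [-0.7, 5.2, -4.1]
opening: 0.0298
grip_force: 35.0
```

Emit:
move_arm(
  rows=[
    [0,0,-3,0,1],
    [0,0,-2,0,1],
    [0,0,0,0,1],
  ],
)

```text
time: 9.25
tool_pos: [0.5854, 0.0373, 0.0307]
tool_rot: [3.141, -0.0, -3.016]
contact_force: [-7.8, 4.9, 12.2]
opening: 0.0296
grip_force: 35.0
```

Emit:
move_arm(
  rows=[
    [0,0,-2,0,1],
    [0,0,0,0,1],
  ],
)

```text
time: 9.45
tool_pos: [0.5854, 0.0373, 0.0306]
tool_rot: [3.141, 0.001, -3.016]
contact_force: [-11.4, 5.3, 26.7]
opening: 0.03
grip_force: 35.0
```

Emit:
move_arm(
  rows=[
    [0,0,0.5,0,0],
    [0,0,0,0,0],
    [0,0,0,0,0],
    [0,0,0,0,0],
    [0,0,0,0,0],
  ],
)

```text
time: 9.95
tool_pos: [0.5856, 0.0367, 0.0275]
tool_rot: [-3.142, -0.001, -3.016]
contact_force: [-0.2, 0.3, -0.1]
opening: 0.0458
grip_force: 0.0
```

Released. I'll push down on the lamp's top with shut fingers to seat it and check its height (reported z ≈ 0.060 if home).

Emit:
move_arm(
  rows=[
    [0,0,22,0,0],
    [0,0,22,0,1],
    [0,0,0,0,1],
    [0,0,0,0,1],
    [0,0,0,0,1],
    [0,0,0,0,1],
    [0,0,0,0,1],
    [0,0,0,0,1],
  ],
)

```text
time: 10.75
tool_pos: [0.5854, 0.0369, 0.0714]
tool_rot: [3.141, -0.001, -3.016]
contact_force: [-0.2, 0.8, -0.2]
opening: 0.0008
grip_force: 0.0
```

Emit:
move_arm(
  rows=[
    [0,0,-5,0,1],
    [0,0,-4,0,1],
    [0,0,-3,0,1],
    [0,0,0,0,1],
  ],
)

```text
time: 11.15
tool_pos: [0.5856, 0.0369, 0.0598]
tool_rot: [3.141, -0.0, -3.016]
contact_force: [0.0, -0.3, 0.6]
opening: 0.0008
grip_force: 0.0
```

Emit:
move_arm(
  rows=[
    [0,0,-2,0,1],
    [0,0,-2,0,1],
    [0,0,0,0,1],
  ],
)

```text
time: 11.45
tool_pos: [0.586, 0.0369, 0.0595]
tool_rot: [-3.141, 0.002, -3.016]
contact_force: [-9.0, 0.4, 25.7]
opening: 0.0005
grip_force: 12.9
```

The lamp is home: contact is at 0.0597 against an expected 0.060. Now to the knob.

Emit:
move_arm(
  rows=[
    [0,0,35,0,1],
    [0,0,35,0,0],
    [-7,-44,0,0,-0.2],
    [-7,-45,0,0,-0.2],
    [-7,-45,0,0,-0.2],
    [-7,-45,0,0,-0.2],
    [-7,-45,0,0,-0.2],
    [-7,-45,0,0,-0.2],
    [-7,-45,-15,0,-0.2],
    [-7,-45,-15,0,-0.2],
    [-7,-44,0,0,-0.2],
    [0,0,0,0,-0.2],
  ],
)

```text
time: 12.65
tool_pos: [0.5207, -0.3716, 0.0946]
tool_rot: [-3.14, -0.001, -3.022]
contact_force: [1.6, 0.4, 1.0]
opening: 0.0552
grip_force: 0.0
```

```bash
cat > kn.py <<'E'
from h import *
s,im=shot("wrist","w6"); print(s["tool_pos"],s["tool_rot"],s["time"],s["opening"])
cen=w2px("wrist",[[.5167,-.366,.026]],s)[0]; print(cen)
x0,y0=(cen-45).astype(int); c=im[max(y0,0):y0+90,max(x0,0):x0+90].max(2)
m=(c<60).astype(np.uint8);m=cv2.morphologyEx(m,cv2.MORPH_CLOSE,np.ones((3,3)))
n,l,st,ct=cv2.connectedComponentsWithStats(m);print(st[1:][st[1:,4]>60])
cv2.imwrite("pics/w6c.png",cv2.resize(im[max(y0,0):y0+90,max(x0,0):x0+90],None,fx=6.6,fy=6.6,interpolation=cv2.INTER_CUBIC))
print(max(x0,0),max(y0,0))
import json; json.dump([list(s["tool_pos"]),list(s["tool_rot"])],open("w6.json","w"))
E
python3 kn.py
```

```text
[ 0.5207 -0.3716  0.0946] [-3.1404 -0.0009 -3.0219] 12.65 0.05516046712170363
[262.3417 187.0696]
[[ 29  11  31   6 145]
 [ 28  39  30  32 471]]
217 142
```

View pics/w6c.png

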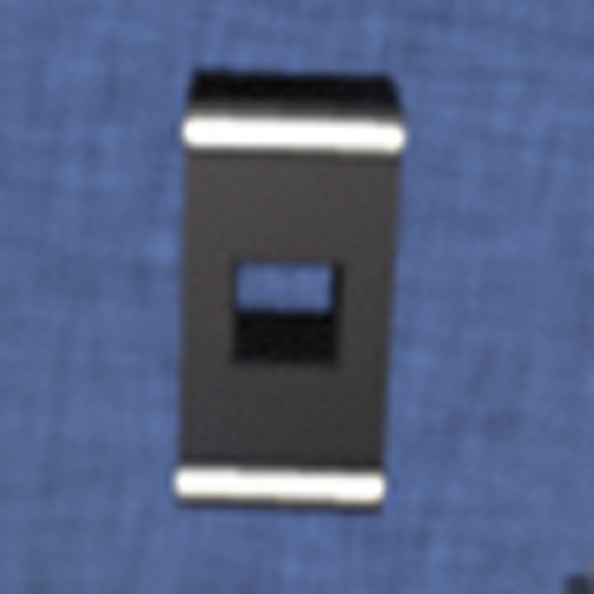

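The knob's top corners are at (187,118), (403,121), (383,502) and (178,500) in the crop. The bore is (237–338, 263–360), square, with white-edged bar ends, so this is the right knob.

```bash
python3 - <<'E'
from h import *
import json
p=json.load(open("w6.json"));s=dict(tool_pos=np.array(p[0]),tool_rot=np.array(p[1]))
f=lambda q:px2w("wrist",(np.array(q)+.5)/6.6-.5+[217,142],.026,s)[:,:2]
w=f([(187,118),(403,121),(383,502),(178,500)]);b=f([(236,262),(339,262),(339,361),(235,361)])
for q in(w,b):
    ax=(q[2]+q[3]-q[0]-q[1])/2; ay=(q[1]+q[2]-q[0]-q[3])/2
    print(q.mean(0),np.linalg.norm(ax),np.linalg.norm(ay),np.arctan2(ax[1],ax[0]),np.arctan2(-ay[0],ay[1]))
print((b.mean(0)-s["tool_pos"][:2])*1000, s["tool_rot"][2]+np.pi)
E
```

```text
[ 0.5192 -0.3677] 0.056280033393421795 0.029603590660667842 0.08841356207613445 0.10855924236180166
[ 0.5186 -0.3678] 0.01453668055697445 0.014502701569009534 0.1198473783569582 0.1207289128608668
[-2.0259  3.7485] 0.11970203827875237
```

Emit:
move_arm(
  rows=[
    [-2,3.7,-30,-0.01,-0.2],
    [0,0,-40,0,-0.2],
    [0,0,-30,0,-0.2],
    [0,0,0,0,-0.2],
  ],
)

```text
time: 13.1
tool_pos: [0.5183, -0.3587, -0.0084]
tool_rot: [3.134, -0.006, -3.025]
contact_force: [-0.3, 0.1, -0.1]
opening: 0.055
grip_force: 0.0
```

Emit:
move_arm(
  rows=[
    [0,0,-10,0,-0.2],
    [0,0,-8,0,-0.2],
    [0,0,0,0,-0.2],
  ],
)

```text
time: 13.4
tool_pos: [0.5208, -0.3622, -0.0219]
tool_rot: [-3.142, 0.0, -3.026]
contact_force: [-0.7, 0.2, 0.2]
opening: 0.0556
grip_force: 0.0
```

Emit:
move_arm(
  rows=[
    [-2,-5.5,-4,0,-0.2],
    [0,0,-4,0,-0.2],
    [0,0,0,0,-0.2],
    [0,0,0,0,-0.2],
  ],
)

```text
time: 13.8
tool_pos: [0.5185, -0.368, -0.03]
tool_rot: [3.141, -0.0, -3.027]
contact_force: [0.5, 0.2, 0.7]
opening: 0.0549
grip_force: 0.0
```

```bash
python3 - <<'E'
from h import *
s,im=shot("wrist","w7"); print(s["tool_pos"],s["tool_rot"])
c=np.array([.5187,-.3678]);a=.11;R=np.array([[np.cos(a),-np.sin(a)],[np.sin(a),np.cos(a)]])
f=lambda q:w2px("wrist",[np.r_[c+R@np.array(p)/1000,.026] for p in q],s)
print("top",f([(-30,-15),(-30,15),(30,15),(30,-15)]).round(1).tolist());b=f([(-7,-7),(-7,7),(7,7),(7,-7)]);print("bore",b.round(1).tolist())
g=im.mean(2); c0=b.mean(0).round().astype(int)
for u in(-16,16): print("col",c0[0]+u,"rows from",c0[1]-75,g[c0[1]-75:c0[1]+60,c0[0]+u].round().astype(int))
print("row",c0[1],"cols from",c0[0]-40,g[c0[1],c0[0]-40:c0[0]+41].round().astype(int))
print("row",c0[1]-30,g[c0[1]-30,c0[0]-40:c0[0]+41].round().astype(int))
print("bore col",c0[0],"from",c0[1]-30,g[c0[1]-30:c0[1]+31,c0[0]].round().astype(int))
E
```

```text
[ 0.5185 -0.368  -0.03  ] [ 3.1415 -0.     -3.0266]
top [[226.2, 209.6], [286.4, 209.9], [281.2, 304.1], [230.2, 303.9]]
bore [[242.8, 250.2], [269.3, 250.3], [268.7, 272.3], [243.1, 272.2]]
col 240 rows from 186 [112 112 115 116 116 114 112  95  55  34  39  39  39  37  39  42  41  40
  42  39  44  45  45  46  61  66  65  95 185 244 249 247 246 244 206 113
  66  68  70  70  71  70  71  70  70  71  70  70  69  70  68  68  70  68
  69  69  69  69  69  67  67  68  67  67  66  66  66  67  66  66  65  65
  69  64  66  63  67  65  65  65  63  62  64  63  63  62  64  63  68  70
  78  81  79  86  92  87  91  97 100 105 107 107 110 110 112 114 111 111
 110 105 121 184 235 236 204 125  64  67  96 104 103 101  98 102 105 107
 107 107 108 109 103 105 107 107 108]
col 272 rows from 186 [111 111 113 108 103 106 115 121  99  54  21  23  21  25  21  19  21  23
  23  21  25  25  21  23  27  46  51  51 102 201 252 252 251 250 248 196
  93  43  50  50  51  51  51  50  50  49  52  49  51  50  50  49  48  47
  49  46  47  48  47  46  46  45  47  47  46  44  43  45  44  44  44  46
  42  43  46  44  45  43
[... 493 characters left out ...]
3  42  44  45  44  43  42  43  42  63  99 119 123 125
 128 130 131 127 121 123 122 119 116]
row 231 [111 111 112 115 115 111 109 110 113 114 115 112  97  81  78  78  77  76
  73  74  75  73  73  72  71  68  66  68  68  66  62  64  60  60  61  58
  55  56  55  56  55  56  53  54  52  53  52  52  52  50  53  53  50  51
  50  51  49  51  52  49  52  53  51  52  49  52  53  53  52  60  87 109
 112 113 114 112 109 110 118 119 114]
bore col 256 from 231 [ 55  55  57  54  56  53  52  54  51  53  53  51  53  51  52  52  51  49
  46  35  31  27  32  29  29  34  33  31  33  31  33  32  32  31  32  35
  33  34  36  37  37  46  52  56  60  73  75  75  85  89  82  89  96 100
 105 109 110 110 114 116 115]
```

The knob's edges and bore match the prediction to within about 0.5 px. Grip it.

Emit:
move_arm(
  rows=[
    [0,0,0,0,1],
    [0,0,0,0,1],
    [0,0,0,0,1],
    [0,0,0,0,1],
    [0,0,0,0,1],
    [0,0,0,0,1],
    [0,0,0,0,1],
  ],
  newtons=30,
)

```text
time: 14.55
tool_pos: [0.5187, -0.3679, -0.03]
tool_rot: [3.142, 0.0, -3.026]
contact_force: [-0.1, 0.4, 0.6]
opening: 0.0295
grip_force: 30.0
```

Emit:
move_arm(
  rows=[
    [0,0,30,0,1],
    [0,0,40,0,1],
    [0,0,40,0,1],
    [12,39,0,-0.037,1],
    [12,39,0,-0.037,1],
    [12,39,0,-0.037,1],
    [12,39,0,-0.037,1],
    [12,39,0,-0.037,1],
    [12,39,0,-0.037,1],
    [11,40,0,-0.038,1],
    [0,0,0,0,1],
    [0,0,0,0,1],
  ],
)

```text
time: 15.75
tool_pos: [0.6016, -0.0931, 0.0798]
tool_rot: [-3.141, -0.0, 2.999]
contact_force: [0.3, 0.0, -0.6]
opening: 0.0302
grip_force: 30.0
```

Emit:
move_arm(
  rows=[
    [0,0,0,0,1],
    [0,0,0,0,1],
  ],
)

```text
time: 15.95
tool_pos: [0.6013, -0.0953, 0.0799]
tool_rot: [-3.141, -0.0, 2.995]
contact_force: [-0.6, 1.1, -0.6]
opening: 0.0299
grip_force: 30.0
```

Emit:
move_arm(
  rows=[
    [0.3,1,-12,0,1],
    [0,0,-12,0,1],
    [0,0,0,0,1],
    [0,0,0,0,1],
  ],
)

```text
time: 16.35
tool_pos: [0.6014, -0.093, 0.055]
tool_rot: [3.141, -0.002, 2.997]
contact_force: [-0.5, 0.1, -0.8]
opening: 0.0296
grip_force: 30.0
```

Emit:
move_arm(
  rows=[
    [0,0,-3,0,1],
    [0,0,-3,0,1],
    [0,0,0,0,1],
  ],
)

```text
time: 16.65
tool_pos: [0.6017, -0.0928, 0.0496]
tool_rot: [3.141, -0.001, 2.997]
contact_force: [-0.5, 0.2, 0.3]
opening: 0.0298
grip_force: 30.0
```

Emit:
move_arm(
  rows=[
    [0,-1.3,-1,0,1],
    [0,0,-3,0,1],
    [0,0,0,0,1],
  ],
)

```text
time: 16.95
tool_pos: [0.6015, -0.0942, 0.0457]
tool_rot: [3.141, -0.001, 2.997]
contact_force: [-0.9, 0.7, 1.0]
opening: 0.0297
grip_force: 30.0
```

Emit:
move_arm(
  rows=[
    [0,0,-2,0,1],
    [0,0,-2,0,1],
    [0,0,0,0,1],
  ],
)

```text
time: 17.25
tool_pos: [0.6016, -0.0941, 0.0414]
tool_rot: [3.141, -0.001, 2.997]
contact_force: [-1.8, 0.3, -1.1]
opening: 0.03
grip_force: 30.0
```

It is 9 mm onto the spindle with no resistance. I'll continue down.

Emit:
move_arm(
  rows=[
    [0,0,-4,0,1],
    [0,0,-3,0,1],
    [0,0,-2,0,1],
    [0,0,0,0,1],
  ],
)

```text
time: 17.65
tool_pos: [0.6016, -0.0941, 0.0323]
tool_rot: [3.141, -0.001, 2.997]
contact_force: [-1.8, 0.0, -1.2]
opening: 0.0302
grip_force: 30.0
```

Emit:
move_arm(
  rows=[
    [0,0,-3,0,1],
    [0,0,-2,0,1],
    [0,0,0,0,1],
  ],
)

```text
time: 17.95
tool_pos: [0.6016, -0.0941, 0.028]
tool_rot: [3.141, -0.001, 2.997]
contact_force: [-3.7, 0.8, 1.8]
opening: 0.0299
grip_force: 30.0
```

Emit:
move_arm(
  rows=[
    [0,0,-2,0,1],
    [0,0,0,0,1],
  ],
)

```text
time: 18.15
tool_pos: [0.6017, -0.0941, 0.0279]
tool_rot: [-3.141, 0.0, 2.997]
contact_force: [-9.7, 0.7, 15.0]
opening: 0.0298
grip_force: 30.0
```

The knob is home at the predicted height (0.028, firm contact). I'll release and retreat.

Emit:
move_arm(
  rows=[
    [0,0,0.3,0,-0.1],
    [0,0,0,0,-0.1],
    [0,0,0,0,-0.1],
    [0,0,0,0,-0.1],
    [0,0,0,0,-0.1],
    [0,0,20,0,-0.1],
    [0,0,40,0,-0.1],
    [0,0,40,0,-0.1],
    [0,-30,30,0,-0.1],
    [40,-40,0,0,-0.1],
    [40,0,0,0,-0.1],
    [0,0,0,0,-0.1],
  ],
)

```text
time: 19.35
tool_pos: [0.6803, -0.1606, 0.154]
tool_rot: [3.141, 0.001, 2.996]
contact_force: [-1.5, 0.6, -1.0]
opening: 0.0506
grip_force: 0.0
```

Emit:
move_arm(
  rows=[
    [0,0,0,0,-0.1],
    [0,0,0,0,-0.1],
  ],
)

```text
time: 19.55
tool_pos: [0.6766, -0.1592, 0.156]
tool_rot: [3.141, -0.001, 2.997]
contact_force: [-0.0, 0.1, 0.8]
opening: 0.0504
grip_force: 0.0
```

```bash
python3 - <<'E'
from h import *
s,im=shot("wrist","w8"); _,tp=shot("top","top8"); print(s["tool_pos"],s["tool_rot"],s["time"],s["opening"],s["contact_force"])
g=im.mean(2)
def prof(c,a,z,pts):
    R=np.array([[np.cos(a),-np.sin(a)],[np.sin(a),np.cos(a)]])
    return w2px("wrist",[np.r_[c+R@np.array(p)/1000,z] for p in pts],s)
def show(n,c,a,z,L,W):
    ax=np.arange(-L-15,L+15.1,2.5); 
    for nm,pts,d in(("x",[(t,9) for t in ax],ax),("y",[(10,t) for t in np.arange(-W-15,W+15.1,2.5)],np.arange(-W-15,W+15.1,2.5))):
        q=prof(c,a,z,pts); v=cv2.remap(g.astype(np.float32),q[:,0].astype(np.float32)[None],q[:,1].astype(np.float32)[None],cv2.INTER_LINEAR)[0]
        print(n,nm,[f"{t:g}:{x:.0f}" for t,x in zip(d,v)])
show("knob",np.array([.6016,-.0942]),-.145,.084,30,15)
show("lamp",np.array([.5848,.0372]),.127,.096,20,15)
a=cv2.imread("pics/top0.png").astype(int);d=np.abs(tp.astype(int)-a).max(2)>40
for n,p in dict(spl=(.5327,.3388,.03),spk=(.4013,-.2986,.013),jar=(.412,-.0237,.03),tin=(.679,-.2857,.02),lid=(.71,.2915,.007)).items():
    u,v=w2px("top",[p])[0].astype(int); print(n,d[v-12:v+12,u-12:u+12].sum())
E
```

```text
[ 0.6766 -0.1592  0.156 ] [ 3.1414 -0.0011  2.9971] 19.55 0.05041571336119575 [-0.0432  0.0584  0.8221]
knob x ['-45:156', '-42.5:157', '-40:156', '-37.5:157', '-35:157', '-32.5:157', '-30:151', '-27.5:90', '-25:231', '-22.5:73', '-20:46', '-17.5:48', '-15:50', '-12.5:49', '-10:50', '-7.5:51', '-5:48', '-2.5:48', '0:49', '2.5:49', '5:49', '7.5:50', '10:50', '12.5:50', '15:51', '17.5:48', '20:48', '22.5:46', '25:146', '27.5:211', '30:77', '32.5:155', '35:154', '37.5:154', '40:154', '42.5:155', '45:155']
knob y ['-30:156', '-27.5:155', '-25:153', '-22.5:153', '-20:148', '-17.5:42', '-15:60', '-12.5:66', '-10:64', '-7.5:61', '-5:59', '-2.5:58', '0:55', '2.5:54', '5:53', '7.5:51', '10:49', '12.5:46', '15:141', '17.5:154', '20:154', '22.5:156', '25:156', '27.5:155', '30:153']
lamp x ['-35:145', '-32.5:146', '-30:147', '-27.5:148', '-25:83', '-22.5:62', '-20:58', '-17.5:25', '-15:29', '-12.5:28', '-10:27', '-7.5:28', '-5:25', '-2.5:26', '0:28', '2.5:29', '5:29', '7.5:28', '10:27', '12.5:26', '15:26', '17.5:26', '20:33', '22.5:136', '25:149', '27.5:148', '30:148', '32.5:149', '35:149']
lamp y ['-30:12', '-27.5:11', '-25:13', '-22.5:13', '-20:12', '-17.5:17', '-15:26', '-12.5:29', '-10:28', '-7.5:29', '-5:31', '-2.5:29', '0:27', '2.5:30', '5:27', '7.5:28', '10:26', '12.5:53', '15:130', '17.5:143', '20:143', '22.5:144', '25:144', '27.5:144', '30:143']
spl 132
spk 0
jar 399
tin 454
lid 0
```

```bash
python3 - <<'E'
from h import *
_,sc=shot("scene","s8")
for f,im,n in(("scene0",sc,"scene"),("top0",cv2.imread("pics/top8.png"),"top")):
    a=cv2.imread(f"pics/{f}.png")
    for k,p in dict(spl=(.5327,.3388,.03),jar=(.412,-.0237,.03),tin=(.679,-.2857,.02)).items():
        u,v=w2px(n,[p])[0].astype(int); A=a[v-20:v+20,u-20:u+20].astype(np.float32).mean(2);B=im[v-20:v+20,u-20:u+20].astype(np.float32).mean(2)
        sh,r=cv2.phaseCorrelate(A,B,cv2.createHanningWindow((40,40),cv2.CV_32F)); print(n,k,np.round(sh,2),round(r,2),(abs(A-B)>40).sum())
E
```

```text
scene spl [-0.   -0.02] 0.99 0
scene jar [-7.6  12.02] 0.17 230
scene tin [ 0.   -0.06] 0.99 0
top spl [-0.14 -0.06] 1.03 12
top jar [-0.39 -0.12] 0.46 61
top tin [-13.46  -9.14] 0.1 316
```

```bash
python3 -c "
from cell import workorder; print(workorder.hand_in())"
```

```text
the job is handed in; nothing more can be done
None
```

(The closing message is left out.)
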